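# Pour the white grinding balls into the milling jar

## Robot

A 6-joint arm with a two-finger parallel gripper is mounted at the origin on the work surface. World frame = base frame: x ahead of the robot, y to its left, z up, the work surface at z = 0. Lengths are in m, angles in degrees, forces in N, time in s.
With the tool pointing down it reaches from about 0.35 to 0.875 m from the base axis. Payload 4.2 kg.
Tool frame: the origin (TCP) lies at the very end of the fingers, on their centre line; the grasp point (between the pads) lies 19 mm behind it; z points along the fingers, y is the direction in which the jaws open and shut (so a half turn about z gives the same grasp; the last joint's range is limited). The gripper opens to 87 mm and grips with 3 to 60 N. Pads are 19 mm wide; open, the fingers measure 117 mm over their backs; the gripper's body (75 mm by 190 mm) begins 51 mm behind the grasp point.
Start: joints at [84.087, 22.042, 0.453, 0, -68.411, -14.817], TCP at [0.221, 0.585, 0.223] pointing down, gripper open.
Joint ranges: [-179.83, 179.83], [-69.29, 118.12], [-61.27, 80.66], [-181.25, 117.63], [-171.15, -9.14], [-177.46, 177.46]. Speed limits (degrees/s): [159.86, 159.86, 180, 180, 180, 180].

## Interface

Orientations are given as a 3x3 rotation matrix whose columns are the frame's x, y, z axes.
In Python, from station import r, imaging gives the robot as it stands. The module is installed in compiled form; this text tells all that it offers.
- The arm moves only by the tool move_arm, never from a script. Its argument "motion" is one flat list of numbers, 7 for each row, row after row: the shift along the tool's x, y, z in units of 40 mm (1.0 is 40 mm), then the turn, a rotation vector about the tool's x, y, z in units of 5 degrees (1.0 is 5 degrees), then the gripper's target within -1 to 1 (shut at 1, half-way at 0, fully open at -1). In form: [dx, dy, dz, wx, wy, wz, gripper, dx, dy, dz, wx, wy, wz, gripper, ...]. A call has 1 to 20 rows; each row is the pose to reach, as a shift and turn from the pose measured when the call began, along the tool's axes at that moment; what a row does not reach only later rows make up. A row lasts 1/12 s, in which the tool goes at most 41.7 mm and 7.16 degrees, less where a joint would pass 70% of its speed; a pose out of reach is approached as far as the arm can. A call with a gripper value outside its range is refused whole. The fingers move at their own pace and stop on an object; the grip force is fixed at half the most. Time passes only in rows, so rows that repeat a pose let the fingers close. It gives the time, the measured TCP pose, the force and the opening at its end, in the units of the state.
- r.sense(): the state, without advancing time (a new reading comes with each control period).
- imaging.capture(name): name is "scene" or "top"; returns the picture (480x640x3 uint8, blue, green, red); there is no depth.
- imaging.camera_params(name): a dict with "intrinsics" (3x3 intrinsics, pixels), "world_from_camera" (4x4, takes a point from camera to world coordinates). Camera axes: x right, y down, z forward; pixel columns grow to the right and rows downward; lengths in m; the calibration is good to about 2 mm. A picture is of the moment at which its call begins. camera_params takes no time and is no camera call.
- r.finish_job(): hands the job in, once; it reports no verdict.
The state is a dict: "time_s": time; "joints": joint angles; "joint_velocities": joint speeds; "effort": joint torques, N m; "tcp_pos": TCP position; "ee_rot": TCP orientation; "wrist_force": force on the tool from outside, world axes, zero at the start; "moment": the same for the moment, N m; "gripper_width": opening from 0.0 (shut) to 1.0 (fully open).
Only numpy, scipy, OpenCV 4.12 (cv2) and the standard library are available. Lean on these libraries where they do the work, as an engineer would, in place of code of your own. Each camera call takes 0.05 s, during which the arm holds its last target.

## Task

Pick up the orange scoop that holds the white grinding balls by its black handle, carry it to the steel funnel and tip it low over the funnel so that all three balls run down into the clear jar below. Then stand the empty scoop upright on a free part of the bench and let go. Leave the other scoop, with the dark steel balls, where it is.

Things in the scene. Friction and masses are not known exactly. Their poses are not given: they have to be found in the camera images.
- scoop: Orange scoop with the white balls, 100 to 210 g, loose on the bench, lip roughly towards the robot. Origin under its floor, at bench height; z up; x towards the lip; y across. Trough 52 mm wide, 34 mm high, 3 mm walls; flat floor x = -30 to 26 mm, then a 25 degree ramp up to the lip. Level, it carries the balls safely at a moderate pace; tipped lip down, they roll out from about 25 degrees, all by 45.
- scoop_lip (a point): Middle of that scoop's open pouring lip: x = 65 mm, z = 21 mm in the scoop's frame, same axes. The cheeks beside it reach z = 37 mm.
- scoop_handle (a point): Grip point on that scoop's black upright handle, at x = -40 mm, y = 0, z = 80 mm in the scoop's frame, same axes. The handle is a flat upright bar at the back of the trough, 14 mm thick (x), 24 mm wide (y), its top at z = 105 mm, clear of the trough above z = 37 mm.
- jar: Clear jar clamped on a grey base plate (130 x 100 mm), fixed to the bench, with a wide steel funnel in its mouth. Origin under the plate, on the jar's vertical axis; z up. The funnel's round rim is 126 mm across (120 mm inside) at z = 144 mm; it narrows to a neck of 37 mm bore. Jar 52 mm across, 46 mm inside, inner floor at z = 16 mm, mouth at z = 82 mm.
- ball1: White ceramic grinding ball, 16 mm across, 13 g; origin at its centre. Starts in the scoop.
- ball2: White ceramic grinding ball, 16 mm across, 13 g; origin at its centre. Starts in the scoop.
- ball3: White ceramic grinding ball, 16 mm across, 13 g; origin at its centre. Starts in the scoop.
- scoop_dark: Bystander: a second scoop of the same shape and size, with three dark steel balls. Same frame as the first. The two scoops stand on opposite sides of the jar, and either may be on the left.
Not all that is in view belongs to the job. Leave any blue or purple look-alike of the scoop alone.

How it is judged:
By the outcome, as a careful person would: the job done as asked, in the order asked, and still so for the second after the job is handed in, with the robot touching nothing.
It also fails if it takes over 54 s, if anything falls off the work surface, if the arm or the gripper's body presses on something with over 40 N, if the wrist force passes 120 N, or if a joint passes its speed limit or range.

## Working session

There is one attempt and no reset: what is moved stays moved. The work goes in short steps, Python scripts to look and compute and a tool call to move; the robot and the scene stay as the last step left them, time stands still between calls to the robot, and variables do not carry over. Pictures are saved under pics/ and viewed, and the job is handed in when it is done.

Besides the shell and the picture viewer there is one more tool, called after "Call:" in YAML: its name, and indented under it one key for each argument. move_arm: Moves the arm, as the interface text tells. Its arguments: {"type":"object","properties":{"motion":{"type":"array","items":{"type":"number"}}},"required":["motion"]}

```bash
mkdir -p pics; python3 - <<'E'
from station import r, imaging
import cv2,numpy as np
np.set_printoptions(precision=4,suppress=True)
for n in("scene","top"):
    cv2.imwrite(f"pics/{n}0.png",imaging.capture(n)); p=imaging.camera_params(n); print(n,p["intrinsics"],p["world_from_camera"])
s=r.sense(); print(s)
E
```

```text
scene [[539.8185   0.     310.0184]
 [  0.     539.8185 239.3543]
 [  0.       0.       1.    ]] [[-0.5829  0.6058 -0.5415  1.1293]
 [ 0.8125  0.4261 -0.398   0.5056]
 [-0.0104 -0.6719 -0.7406  0.927 ]
 [ 0.      0.      0.      1.    ]]
top [[445.3129   0.     316.5593]
 [  0.     445.3129 230.7366]
 [  0.       0.       1.    ]] [[-0.0257 -0.9979  0.0598  0.4833]
 [-0.9996  0.0248 -0.0148  0.0421]
 [ 0.0133 -0.0602 -0.9981  0.8504]
 [ 0.      0.      0.      1.    ]]
{'time_s': 0.1, 'joints': array([ 84.0882,  22.0871,   0.3883,  -0.0242, -68.4117, -14.8168]), 'joint_velocities': array([ 0.0453, -0.1349,  0.2232,  0.0907,  0.0337, -0.1099]), 'effort': array([ -0.0003, -39.1692,  18.7934,   4.2319,   0.0134,  -0.0001]), 'tcp_pos': array([0.221 , 0.584 , 0.2216]), 'ee_rot': array([[ 0.9352, -0.3541, -0.0006],
       [-0.3541, -0.9352, -0.0019],
       [ 0.0001,  0.002 , -1.    ]]), 'wrist_force': array([ 0.0942,  0.3778, -0.3577]), 'moment': array([ 0.0201,  0.0001, -0.0255]), 'gripper_width': 1.0008342803188708}
```

View pics/scene0.png

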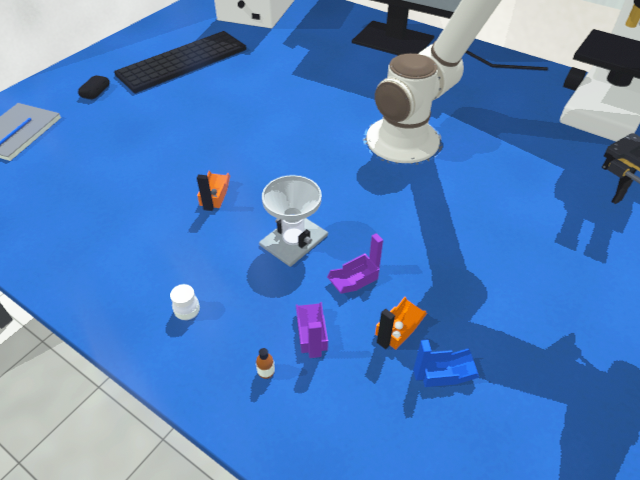

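View pics/top0.png

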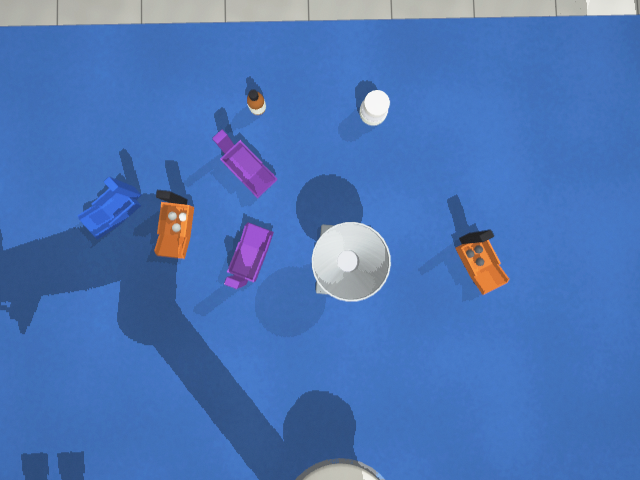

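The white-ball scoop is at top (175,230) with its handle at (172,197), and in the scene view at (400,322) with its handle at (386,328). The dark-ball scoop is at top (482,262), the funnel at top (351,261). Next I'll enlarge the crops and measure.

```bash
cat > h.py <<'E'
import numpy as np, cv2
from station import r, imaging
np.set_printoptions(precision=4,suppress=True)
P={n:imaging.camera_params(n) for n in("scene","top")}
def ray(n,uv):
    T=P[n]["world_from_camera"];d=T[:3,:3]@np.linalg.inv(P[n]["intrinsics"])@np.array([uv[0],uv[1],1.]);return T[:3,3],d/np.linalg.norm(d)
def plane(n,uv,z):
    o,d=ray(n,uv);return o+d*(z-o[2])/d[2]
def tri(a,b):
    o1,d1=ray("scene",a);o2,d2=ray("top",b)
    s=np.linalg.lstsq(np.c_[d1,-d2],o2-o1,rcond=None)[0];p,q=o1+s[0]*d1,o2+s[1]*d2
    return (p+q)/2,np.linalg.norm(p-q)*1000
def proj(n,p):
    T=np.linalg.inv(P[n]["world_from_camera"]);c=T[:3,:3]@p+T[:3,3];u=P[n]["intrinsics"]@c;return u[:2]/u[2]
E
python3 - <<'E'
import cv2,numpy as np
s=cv2.imread("pics/scene0.png");t=cv2.imread("pics/top0.png")
a=cv2.resize(s[290:360,360:440],None,fx=7,fy=7,interpolation=cv2.INTER_NEAREST)[:,:400*2]
b=cv2.resize(t[180:270,140:210],None,fx=6,fy=6,interpolation=cv2.INTER_NEAREST)
cv2.imwrite("pics/cs.png",a);cv2.imwrite("pics/ct.png",b)
c=cv2.resize(s[165:275,245:340],None,fx=5,fy=5,interpolation=cv2.INTER_NEAREST);cv2.imwrite("pics/cj.png",c)
E
```

```text
(no output)
```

View pics/cs.png

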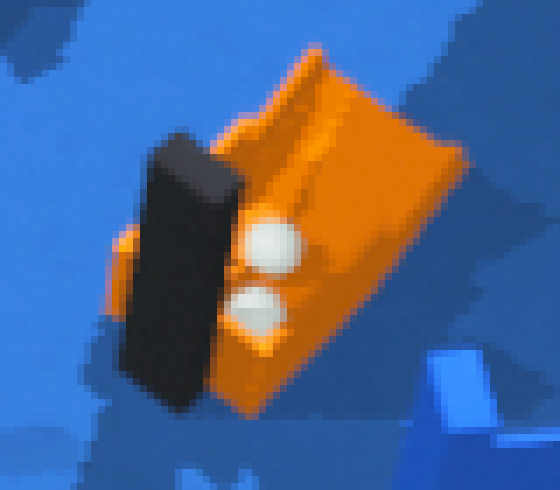

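View pics/ct.png

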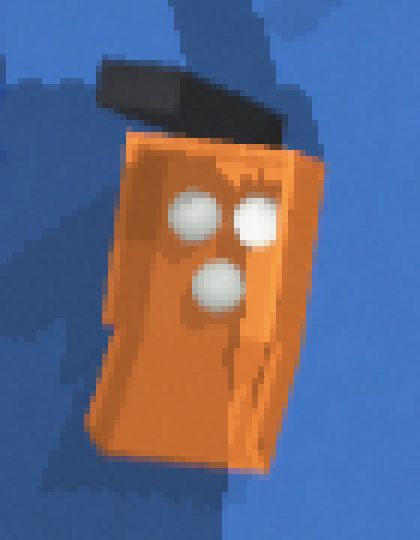

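View pics/cj.png

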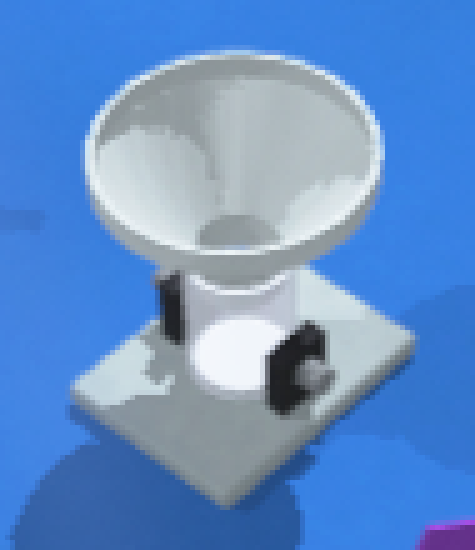

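```bash
python3 - <<'E'
from h import *
S=lambda x,y:(360+x/7-.5,290+y/7-.5)
T=lambda x,y:(140+x/6-.5,180+y/6-.5)
h,e=tri(S(197,168),T(141,87));print("handle top",h,e)
for n,a,b in [("ballL?",(272,247),(258,222)),("b",(257,310),(195,215)),("b",(272,247),(218,285)),("b",(257,310),(258,222)),("cheekA",(315,50),(268,470)),("cheekB",(467,155),(90,425))]:
    print(n,*tri(S(*a),T(*b)))
q=[plane("top",T(*p),.105)for p in((103,58),(183,72),(180,115),(98,103))]
y=q[1]-q[0]+q[2]-q[3];print("handle corners",q,"yaw y-axis",np.degrees(np.arctan2(y[1],y[0])))
a,b=plane("top",T(127,133),.034),plane("top",T(295,150),.034);print("rim back",a,b,np.linalg.norm(a-b),np.degrees(np.arctan2(*(b-a)[[1,0]])))
c,d=plane("top",T(90,425),.037),plane("top",T(268,470),.037);print("cheeks",c,d,np.linalg.norm(c-d),np.degrees(np.arctan2(*(d-c)[[1,0]])))
m=(a+b)/2;l=(c+d)/2;print("axis",np.degrees(np.arctan2(*(l-m)[[1,0]])),np.linalg.norm(l-m), np.degrees(np.arctan2(*(l-h)[[1,0]])), np.linalg.norm((l-h)[:2]))
# funnel rim
t=cv2.imread("pics/top0.png")
hsv=cv2.cvtColor(t,cv2.COLOR_BGR2HSV);m=((hsv[...,1]<60)&(hsv[...,2]>110)).astype(np.uint8)
m[:, :280]=0;m[:,420:]=0;m[:200]=0;m[320:]=0
m=cv2.morphologyEx(m,cv2.MORPH_OPEN,cv2.getStructuringElement(cv2.MORPH_ELLIPSE,(35,35)))
k=max(cv2.findContours(m,0,1)[0],key=cv2.contourArea);E=cv2.fitEllipse(k);print("top ellipse",E)
w=np.array([plane("top",p[0],.144) for p in k]);print("jar rim top view",cv2.minEnclosingCircle(w[:,:2].astype(np.float32)*1000))
s=cv2.imread("pics/scene0.png")
hsv=cv2.cvtColor(s,cv2.COLOR_BGR2HSV);m=((hsv[...,1]<60)&(hsv[...,2]>110)).astype(np.uint8)
c=np.zeros_like(m);c[165:219,255:330]=1;m*=c
k=max(cv2.findContours(m,0,1)[0],key=cv2.contourArea);k=np.array([p for p in k if p[0][1]<217]);E2=cv2.fitEllipse(k);print("scene",E2)
w=np.array([plane("scene",p[0],.144) for p in k]);print(cv2.minEnclosingCircle(w[:,:2].astype(np.float32)*1000))
print("tri rim ctr",tri(E2[0],E[0]))
for nm,uv in(("blueHandleTop",(118,186)),):print(nm,plane("top",uv,.1))
E
```

```text
handle top [0.596  0.2866 0.1062] 0.09418055146347991
ballL? [0.5599 0.287  0.0228] 20.797084433712666
b [0.5689 0.3    0.0153] 0.3383158479285097
b [0.5471 0.2931 0.014 ] 0.37107400275391517
b [ 0.5639  0.291  -0.0006] 14.501354234454991
cheekA [0.4892 0.2735 0.0285] 1.325083432990062
cheekB [0.5031 0.3269 0.0354] 2.529904737004917
handle corners [array([0.6045, 0.2975, 0.105 ]), array([0.6001, 0.2753, 0.105 ]), array([0.588 , 0.2762, 0.105 ]), array([0.5919, 0.299 , 0.105 ])] yaw y-axis -100.55433893862573
rim back [0.5928 0.3147 0.034 ] [0.5863 0.2635 0.034 ] 0.05154742498159439 -97.200769508987
cheeks [0.5037 0.3252 0.037 ] [0.4888 0.2717 0.037 ] 0.055609483516379614 -105.62464993327193
axis 174.27508983481394 0.09383263762766961 173.20763040505702 0.10042069570819785
top ellipse ((350.42926025390625, 261.0589294433594), (77.85556030273438, 78.77582550048828), 155.29592895507812)
jar rim top view ((477.1163635253906, -20.08678436279297), 63.99052047729492)
scene ((291.2795104980469, 197.29776000976562), (43.559627532958984, 58.976680755615234), 87.97177124023438)
((478.65557861328125, -18.32940673828125), 67.32855224609375)
tri rim ctr (array([ 0.4763, -0.0217,  0.1371]), np.float64(0.6780965912009085))
blueHandleTop [0.6123 0.3642 0.1   ]
```

The measurements hang together. The handle top comes out at (0.596, 0.287, 0.106), against 105 mm expected. The lip points along about 172°. The funnel rim centre is about (0.477, -0.020), with its height triangulated at 0.137–0.144. I'll grip along the scoop's x axis and work out the approach.

```bash
cat >> h.py <<'E'
from scipy.spatial.transform import Rotation as Ro
def Rs(yaw,tilt):  # tool rot when scoop x has world yaw, lip-down tilt (deg)
    c,s=np.cos(np.radians(yaw)),np.sin(np.radians(yaw))
    B=np.c_[[-s,c,0],[c,s,0],[0,0,-1]]
    return B@Ro.from_euler('x',tilt,degrees=True).as_matrix()
def go(pos,R):
    s=r.sense();E=s["ee_rot"]
    return E.T@(np.array(pos)-s["tcp_pos"])/.04, Ro.from_matrix(E.T@R).as_rotvec(degrees=True)/5
E
python3 -c "
from h import *
print(go([.596,.2866,.16],Rs(172,0)))"
```

```text
(array([11.4003,  3.6319,  1.5477]), array([ 0.0181, -0.0163, 15.4525]))
```

Call:
move_arm:
  motion: [0.4, 0.1, 0.05, 0, 0, 0.5, -1, 1.1, 0.35, 0.15, 0, 0, 1.5, -1, 1.9, 0.6, 0.25, 0, 0, 2.6, -1, 2.7, 0.85, 0.35, 0, 0, 3.7, -1, 3.5, 1.1, 0.45, 0, 0, 4.8, -1, 4.3, 1.35, 0.55, 0, 0, 5.9, -1, 5.1, 1.6, 0.65, 0, 0, 7, -1, 5.9, 1.85, 0.75, 0, 0, 8.1, -1, 6.7, 2.1, 0.85, 0, 0, 9.2, -1, 7.5, 2.35, 0.95, 0, 0, 10.3, -1, 8.3, 2.6, 1.05, 0, 0, 11.4, -1, 9.1, 2.85, 1.15, 0, 0, 12.5, -1, 9.9, 3.1, 1.25, 0, 0, 13.6, -1, 10.6, 3.35, 1.4, 0, 0, 14.6, -1, 11.1, 3.5, 1.5, 0, 0, 15.2, -1, 11.3, 3.6, 1.55, 0, 0, 15.45, -1, 11.4, 3.63, 1.55, 0, 0, 15.45, -1, 11.4, 3.63, 1.55, 0, 0, 15.45, -1, 11.4, 3.63, 1.55, 0, 0, 15.45, -1]

```text
time_s: 1.68
tcp_pos: [0.5956, 0.287, 0.1601]
ee_rot: [[-0.138, -0.99, -0.001], [-0.99, 0.138, -0.002], [0.002, 0.0, -1.0]]
wrist_force: [-0.7, 0.2, -0.1]
gripper_width: 1.0
```

```bash
python3 -c "
from h import *
for n in('top','scene'): cv2.imwrite(f'pics/{n}1.png',imaging.capture(n))
s=r.sense();print(s['joints'],s['tcp_pos'],s['ee_rot'])
print(go([.596,.2866,.061],Rs(172,0)))"
```

```text
[ 39.7992  28.1154   1.023    0.0635 -62.9617 -47.7114] [0.5954 0.2876 0.1604] [[-0.1372 -0.9905 -0.0001]
 [-0.9905  0.1372 -0.0014]
 [ 0.0014 -0.0001 -1.    ]]
(array([ 0.0199, -0.0193,  2.486 ]), array([-0.0011, -0.0156,  0.0233]))
```

View pics/scene1.png

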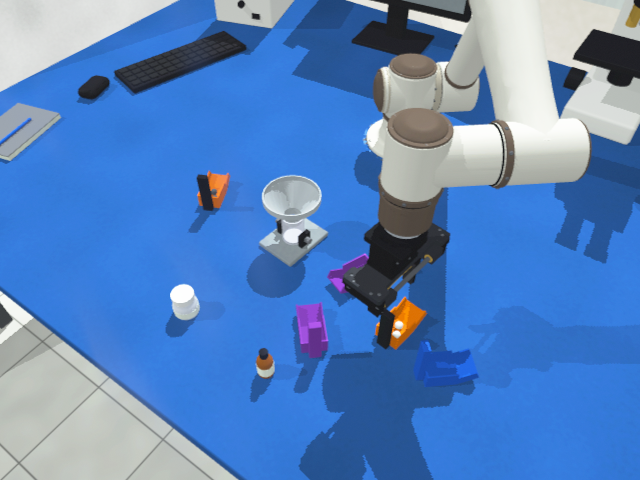

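View pics/top1.png

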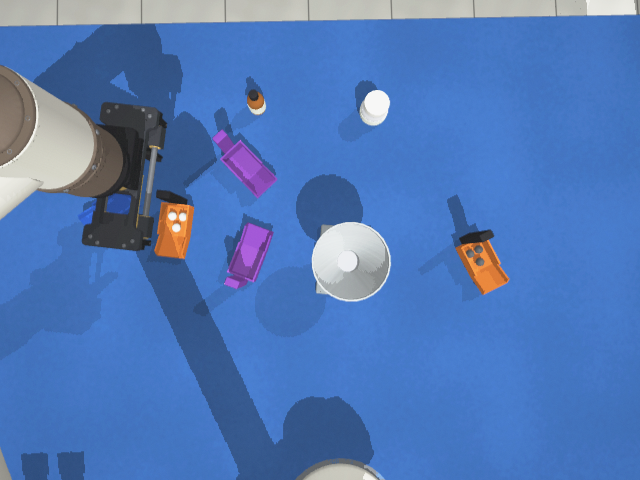

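Call:
move_arm:
  motion: [0.02, -0.02, 0.3, 0, 0, 0, -1, 0.02, -0.02, 0.8, 0, 0, 0, -1, 0.02, -0.02, 1.3, 0, 0, 0, -1, 0.02, -0.02, 1.8, 0, 0, 0, -1, 0.02, -0.02, 2.2, 0, 0, 0, -1, 0.02, -0.02, 2.4, 0, 0, 0, -1, 0.02, -0.02, 2.48, 0, 0, 0, -1, 0.02, -0.02, 2.48, 0, 0, 0, -1, 0.02, -0.02, 2.48, 0, 0, 0, -1]

```text
time_s: 2.53
tcp_pos: [0.5964, 0.2872, 0.062]
ee_rot: [[-0.136, -0.991, 0.001], [-0.991, 0.136, -0.001], [0.0, -0.001, -1.0]]
wrist_force: [-0.1, 0.8, 0.9]
gripper_width: 1.003
```

```bash
python3 -c "
from h import *
cv2.imwrite('pics/scene2.png',cv2.resize(imaging.capture('scene')[200:400,300:500],None,fx=3,fy=3))
s=r.sense();print(s['time_s'],s['joints'],s['tcp_pos'],s['wrist_force'],s['moment'])"
```

```text
2.5833 [ 39.7071  33.5288  -5.0129   0.0932 -51.3846 -47.6188] [0.5966 0.2872 0.0624] [ 0.2155  0.0265 -0.1835] [ 0.0849 -0.0603  0.0106]
```

View pics/scene2.png

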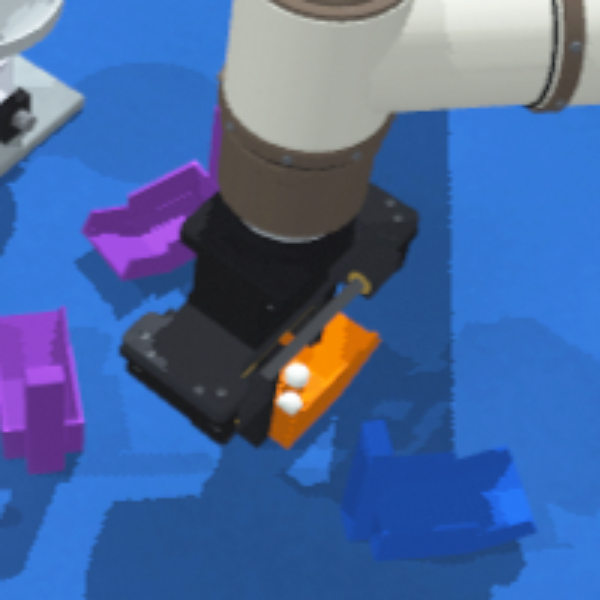

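The gripper straddles the handle and no contact force shows, so I'll close it.

Call:
move_arm:
  motion: [0, 0, 0, 0, 0, 0, 0, 0, 0, 0, 0, 0, 0, 0.4, 0, 0, 0, 0, 0, 0, 0.6, 0, 0, 0, 0, 0, 0, 0.7, 0, 0, 0, 0, 0, 0, 0.8, 0, 0, 0, 0, 0, 0, 0.9, 0, 0, 0, 0, 0, 0, 1, 0, 0, 0, 0, 0, 0, 1, 0, 0, 0, 0, 0, 0, 1, 0, 0, 0, 0, 0, 0, 1, 0, 0, 0, 0, 0, 0, 1, 0, 0, 0, 0, 0, 0, 1, 0, 0, 0, 0, 0, 0, 1]

```text
time_s: 3.67
tcp_pos: [0.5964, 0.2872, 0.0623]
ee_rot: [[-0.137, -0.991, 0.001], [-0.991, 0.137, -0.0], [0.0, -0.001, -1.0]]
wrist_force: [-0.8, 0.9, 0.9]
gripper_width: 0.16
```

```bash
cat > fk.py <<'E'
from h import *
from scipy.optimize import least_squares
L2,L3,off=.565,.4215,.16
def Rz(a):return Ro.from_euler('z',a,degrees=True).as_matrix()
def Ry(a):return Ro.from_euler('y',a,degrees=True).as_matrix()
def Rx(a):return Ro.from_euler('x',a,degrees=True).as_matrix()
def fk(q,d1,s4=-1,s6=-1,so=-1):
    T=d1+.146
    R=Rz(q[0])@Ry(q[1]);p=np.array([0,0,d1])+R@[0,0,L2]
    R=R@Ry(-q[2]);p=p+R@[L3,0,0]
    R=R@Rx(s4*q[3])@Ry(-q[4])   # tool z along local x
    p=p+R@[T,so*off,0]
    R=R@np.c_[[0,0,1.],[0,-1,0],[1,0,0]].T if 0 else R@np.array([[0,0,1.],[0,1,0],[-1,0,0]])
    R=R@Rz(s6*q[5])
    return p,R
if __name__=="__main__":
    s=r.sense();print(s['joints'],s['tcp_pos'],s['ee_rot'],s['gripper_width'])
    for s6 in(1,-1):print(fk(s['joints'],.2,s6=s6))
E
python3 fk.py; python3 -c "
from h import *
cv2.imwrite('pics/scene3.png',cv2.resize(imaging.capture('scene')[200:400,300:500],None,fx=3,fy=3))"
```

```text
[ 39.7121  33.5319  -5.0234   0.0803 -51.3979 -47.6174] [0.5964 0.2872 0.0623] [[-0.1367 -0.9906  0.0013]
 [-0.9906  0.1367 -0.0003]
 [ 0.0001 -0.0014 -1.    ]] 0.16008652426714232
(array([0.5965, 0.2869, 0.0624]), array([[-0.0457, -0.999 ,  0.0013],
       [-0.999 ,  0.0457, -0.0003],
       [ 0.0003, -0.0013, -1.    ]]))
(array([0.5965, 0.2869, 0.0624]), array([[-0.9906,  0.1367,  0.0013],
       [ 0.1367,  0.9906, -0.0003],
       [-0.0014, -0.0001, -1.    ]]))
```

View pics/scene3.png

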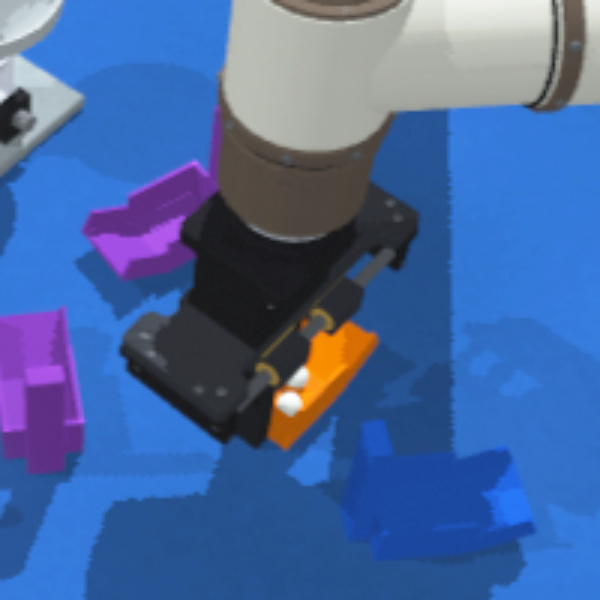

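```bash
cat >> h.py <<'E'
def tcp_for_lip(lip,yaw,tilt):
    R=Rs(yaw,tilt); # scoop x=tool y, scoop z=-tool z
    return np.array(lip)-R@np.array([0,.105,.041])
E
cat > ik.py <<'E'
from fk import *
lo=[-179,-69,-61,-181,-171,-177];hi=[179,118,80,117,-9.2,177]
def F(q,d1,s4):
    p,R=fk(q,d1,s4=s4);return p,R@Rz(-90)
def ik(p,R,q0,d1,s4):
    f=lambda q:(lambda P,M:np.r_[(P-p)*10,Ro.from_matrix(M.T@R).as_rotvec()])(*F(q,d1,s4))
    o=least_squares(f,q0,bounds=(lo,hi));return o.x,np.abs(o.fun).max()
q00=r.sense()['joints']
for d1 in(.16,.2,.25):
  for s4 in(-1,1):
    for yaw in(270,225,180):
      q=q00;out=[]
      for lip,tilt in(((0,),0),)[:0]: pass
      C=np.array([.477,-.020]);d=np.array([np.cos(np.radians(yaw)),np.sin(np.radians(yaw))])
      q,e0=ik(tcp_for_lip([.5,.27,.25],172+(yaw-172)*.5,0),Rs(172+(yaw-172)*.5,0),q,d1,s4)
      for t,z in((0,.2),(15,.18),(30,.16),(42,.155),(55,.155)):
        q,e=ik(tcp_for_lip([*(C-.02*d),z],yaw,t),Rs(yaw,t),q,d1,s4);out.append((q.round(),round(e,3)))
      print(d1,s4,yaw,out[0],out[2],out[-1])
E
python3 ik.py
```

```text
0.16 -1 270 (array([ 32.,   8., -16.,  -0., -66.,  58.]), np.float64(0.0)) (array([  7.,   9.,  -8., -32., -72.,  93.]), np.float64(0.0)) (array([-14.,  17.,  -3., -52., -90., 114.]), np.float64(0.0))
0.16 -1 225 (array([ 23.,  16.,  -6.,  -0., -68.,  22.]), np.float64(0.0)) (array([ 11.,   4., -17., -23., -46.,  47.]), np.float64(0.0)) (array([-14.,   2., -19., -62., -53.,  92.]), np.float64(0.0))
0.16 -1 180 (array([ 14.,  19.,  -1.,  -0., -70., -14.]), np.float64(0.0)) (array([ 18.,   2., -36.,  22., -25., -36.]), np.float64(0.0)) (array([ -6.,  -6., -32., -84.,  -9.,  86.]), np.float64(0.153))
0.16 1 270 (array([ 32.,   8., -16.,   0., -66.,  58.]), np.float64(0.0)) (array([  7.,   9.,  -8.,  32., -72.,  93.]), np.float64(0.0)) (array([-14.,  17.,  -3.,  52., -90., 114.]), np.float64(0.0))
0.16 1 225 (array([ 23.,  16.,  -6.,   0., -68.,  22.]), np.float64(0.0)) (array([ 11.,   4., -17.,  23., -46.,  47.]), np.float64(0.0)) (array([-14.,   2., -19.,  62., -53.,  92.]), np.float64(0.0))
0.16 1 180 (array([ 14.,  19.,  -1.,   0., -70., -14.]), np.float64(0.0)) (array([ 18.,   2., -
[... 1814 characters left out ...]
., -23., -42.]), np.float64(0.0)) (array([ 11., -12., -61.,  68.,  -9., -76.]), np.float64(0.293))
0.25 1 270 (array([ 32.,   8., -16.,   0., -66.,  58.]), np.float64(0.0)) (array([  1.,  10.,  -8.,  31., -73.,  99.]), np.float64(0.0)) (array([-21.,  22.,  -1.,  50., -93., 121.]), np.float64(0.0))
0.25 1 225 (array([ 23.,  16.,  -6.,   0., -68.,  22.]), np.float64(0.0)) (array([  7.,   2., -20.,  25., -46.,  52.]), np.float64(0.0)) (array([-26.,   4., -24.,  64., -60., 104.]), np.float64(0.0))
0.25 1 180 (array([ 14.,  19.,  -1.,  -0., -70., -14.]), np.float64(0.0)) (array([ 20.,  -2., -43., -26., -23., -42.]), np.float64(0.0)) (array([ 11., -12., -61., -68.,  -9., -76.]), np.float64(0.293))
```

The grip is 13.9 mm wide, which matches the 14 mm handle. Pouring with the lip towards -y is well inside the joint ranges. Lifting now.

Call:
move_arm:
  motion: [0, 0, -0.05, 0, 0, 0, 1, 0, 0, -0.15, 0, 0, 0, 1, 0, 0, -0.35, 0, 0, 0, 1, 0, 0, -0.6, 0, 0, 0, 1, 0, 0, -0.9, 0, 0, 0, 1, 0, 0, -1.2, 0, 0, 0, 1, 0, 0, -1.5, 0, 0, 0, 1, 0, 0, -1.8, 0, 0, 0, 1, 0, 0, -2.1, 0, 0, 0, 1, 0, 0, -2.4, 0, 0, 0, 1, 0, 0, -2.7, 0, 0, 0, 1, 0, 0, -3.0, 0, 0, 0, 1, 0, 0, -3.3, 0, 0, 0, 1, 0, 0, -3.6, 0, 0, 0, 1, 0, 0, -3.9, 0, 0, 0, 1, 0, 0, -4.15, 0, 0, 0, 1, 0, 0, -4.35, 0, 0, 0, 1, 0, 0, -4.45, 0, 0, 0, 1, 0, 0, -4.5, 0, 0, 0, 1, 0, 0, -4.5, 0, 0, 0, 1]

```text
time_s: 5.38
tcp_pos: [0.5961, 0.2873, 0.2425]
ee_rot: [[-0.137, -0.991, 0.001], [-0.991, 0.137, -0.0], [-0.0, -0.001, -1.0]]
wrist_force: [-0.7, -0.4, -2.7]
gripper_width: 0.161
```

```bash
python3 -c "
from h import *
a=imaging.capture('scene');b=imaging.capture('top')
cv2.imwrite('pics/m4.png',np.hstack([cv2.resize(a[150:400,300:500],(400,500)),cv2.resize(b[100:300,60:220],(400,500))]))
s=r.sense();print(s['time_s'],s['joints'],s['tcp_pos'],s['wrist_force'],s['gripper_width'])
lip=[.477,.005,.21]
print(tcp_for_lip(lip,270,0),go(tcp_for_lip(lip,270,0),Rs(270,0)))"
```

```text
5.4833 [ 39.7293  25.0219   7.8361   0.0459 -72.8529 -47.6052] [0.5958 0.2871 0.2415] [-1.0238 -0.7406 -1.5345] 0.15706943204416127
[0.477 0.11  0.251] (array([ 4.7923,  2.3371, -0.2326]), array([  0.009 ,  -0.0097, -19.5725]))
```

View pics/m4.png

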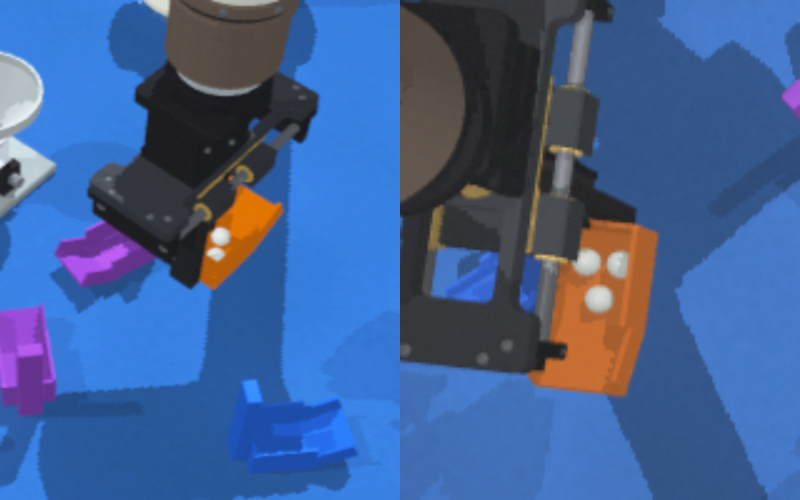

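The level scoop is lifted with all three balls in it. Carrying it to the funnel in two smooth halves.

Call:
move_arm:
  motion: [0.03, 0.01, 0, 0, 0, -0.1, 1, 0.1, 0.05, 0, 0, 0, -0.3, 1, 0.2, 0.1, 0, 0, 0, -0.7, 1, 0.3, 0.15, 0, 0, 0, -1.2, 1, 0.45, 0.2, 0, 0, 0, -1.8, 1, 0.6, 0.3, -0.02, 0, 0, -2.4, 1, 0.75, 0.35, -0.03, 0, 0, -3.0, 1, 0.9, 0.45, -0.05, 0, 0, -3.6, 1, 1.05, 0.5, -0.05, 0, 0, -4.2, 1, 1.2, 0.6, -0.05, 0, 0, -4.8, 1, 1.35, 0.65, -0.05, 0, 0, -5.4, 1, 1.5, 0.75, -0.05, 0, 0, -6.0, 1, 1.65, 0.8, -0.1, 0, 0, -6.6, 1, 1.8, 0.9, -0.1, 0, 0, -7.2, 1, 1.95, 0.95, -0.1, 0, 0, -7.8, 1, 2.1, 1.0, -0.1, 0, 0, -8.4, 1, 2.23, 1.05, -0.1, 0, 0, -9.0, 1, 2.33, 1.1, -0.1, 0, 0, -9.5, 1, 2.4, 1.15, -0.12, 0, 0, -9.8, 1, 2.4, 1.15, -0.12, 0, 0, -9.8, 1]

```text
time_s: 7.15
tcp_pos: [0.5365, 0.1975, 0.2465]
ee_rot: [[0.658, -0.753, -0.0], [-0.753, -0.658, -0.001], [0.001, 0.001, -1.0]]
wrist_force: [0.1, -0.5, -2.6]
gripper_width: 0.16
```

```bash
python3 -c "
from h import *
s=r.sense();print(s['time_s'],s['joints'],s['tcp_pos'],s['wrist_force'],s['gripper_width'])
lip=[.477,.005,.21]
print(go(tcp_for_lip(lip,270,0),Rs(270,0)))"
```

```text
7.15 [ 36.4675  15.9538  -5.0095   0.0435 -69.0966   4.6942] [0.5365 0.1975 0.2465] [ 0.0642 -0.4901 -2.5869] 0.15999834970723625
(array([ 0.6679,  2.5609, -0.1096]), array([ 0.0149, -0.0013, -9.7645]))
```

Call:
move_arm:
  motion: [0.01, 0.03, 0, 0, 0, -0.1, 1, 0.03, 0.1, 0, 0, 0, -0.3, 1, 0.06, 0.2, 0, 0, 0, -0.7, 1, 0.1, 0.3, 0, 0, 0, -1.2, 1, 0.13, 0.45, 0, 0, 0, -1.8, 1, 0.17, 0.6, -0.02, 0, 0, -2.4, 1, 0.2, 0.77, -0.03, 0, 0, -3.0, 1, 0.25, 0.93, -0.05, 0, 0, -3.6, 1, 0.3, 1.1, -0.05, 0, 0, -4.2, 1, 0.33, 1.26, -0.05, 0, 0, -4.8, 1, 0.37, 1.42, -0.05, 0, 0, -5.4, 1, 0.4, 1.58, -0.05, 0, 0, -6.0, 1, 0.45, 1.74, -0.1, 0, 0, -6.6, 1, 0.5, 1.9, -0.1, 0, 0, -7.2, 1, 0.53, 2.06, -0.1, 0, 0, -7.8, 1, 0.57, 2.22, -0.1, 0, 0, -8.4, 1, 0.6, 2.36, -0.1, 0, 0, -9.0, 1, 0.64, 2.48, -0.1, 0, 0, -9.5, 1, 0.67, 2.56, -0.1, 0, 0, -9.76, 1, 0.67, 2.56, -0.1, 0, 0, -9.76, 1]

```text
time_s: 8.82
tcp_pos: [0.4766, 0.1095, 0.2506]
ee_rot: [[1.0, 0.0, -0.001], [0.0, -1.0, -0.001], [-0.001, 0.001, -1.0]]
wrist_force: [0.4, 0.1, -1.9]
gripper_width: 0.156
```

```bash
python3 -c "
from h import *
a=imaging.capture('scene');b=imaging.capture('top')
cv2.imwrite('pics/m5.png',np.hstack([cv2.resize(a[100:300,220:400],(400,444)),cv2.resize(b[150:330,230:410],(400,444))]))
s=r.sense();print(s['time_s'],s['joints'],s['tcp_pos'],s['ee_rot'],s['wrist_force'],s['gripper_width'])
print('exp lip px',proj('top',s['tcp_pos']+s['ee_rot']@[0,.105,.041]),proj('scene',s['tcp_pos']+s['ee_rot']@[0,.105,.041]))
for t,z in((12,.185),(25,.162),(35,.157),(45,.153),(55,.153)):
  print(t,*go(tcp_for_lip([.477,.005,z],270,t),Rs(270,t)))"
```

```text
8.9167 [ 32.0563   7.5396 -15.2865   0.0452 -67.222   57.8777] [0.4771 0.1099 0.2506] [[ 1.     -0.0008 -0.0003]
 [-0.0008 -1.     -0.0011]
 [-0.0003  0.0011 -1.    ]] [ 0.0207 -0.8997 -1.932 ] 0.15640865877782179
exp lip px [336.6145 261.3457] [300.5405 176.3139]
12 [-0.0014  0.269   0.0929] [ 2.4122  0.0027 -0.01  ]
25 [-0.001   0.6776  0.1784] [ 5.0122  0.0015 -0.0103]
35 [-0.0008  1.0613 -0.0032] [ 7.0122  0.0006 -0.0105]
45 [-0.0005  1.4924 -0.1384] [ 9.0122 -0.0003 -0.0106]
55 [-0.0001  1.9579 -0.2951] [11.0122 -0.0012 -0.0107]
```

View pics/m5.png

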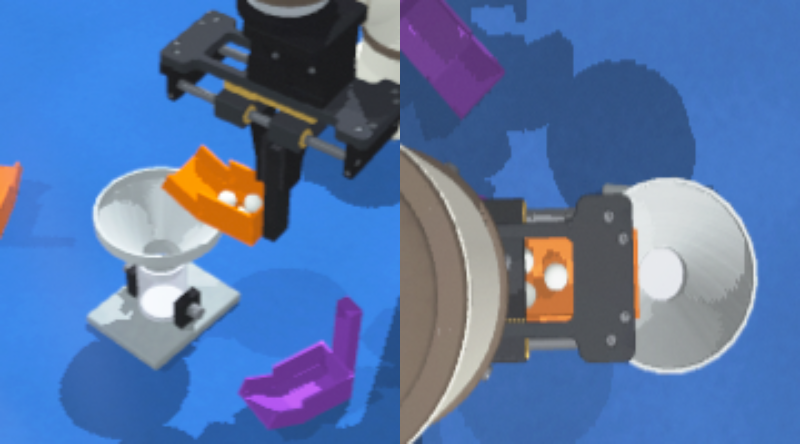

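The balls are still in the scoop. The lip is where I predicted it, at top column 337, just short of the funnel centre. Tipping to 22° while lowering.

Call:
move_arm:
  motion: [0, 0.02, 0.01, 0.2, 0, 0, 1, 0, 0.05, 0.02, 0.5, 0, 0, 1, 0, 0.1, 0.04, 0.9, 0, 0, 1, 0, 0.15, 0.06, 1.4, 0, 0, 1, 0, 0.2, 0.08, 1.9, 0, 0, 1, 0, 0.27, 0.09, 2.4, 0, 0, 1, 0, 0.34, 0.11, 2.9, 0, 0, 1, 0, 0.42, 0.13, 3.4, 0, 0, 1, 0, 0.5, 0.15, 3.9, 0, 0, 1, 0, 0.58, 0.16, 4.3, 0, 0, 1, 0, 0.6, 0.17, 4.5, 0, 0, 1, 0, 0.6, 0.17, 4.5, 0, 0, 1]

```text
time_s: 9.92
tcp_pos: [0.4773, 0.0851, 0.2436]
ee_rot: [[1.0, -0.003, 0.0], [-0.003, -0.924, 0.382], [-0.001, -0.382, -0.924]]
wrist_force: [-0.3, 0.3, -2.2]
gripper_width: 0.16
```

```bash
python3 -c "
from h import *
a=imaging.capture('scene')
cv2.imwrite('pics/m6.png',cv2.resize(a[100:300,220:400],(540,600)))
s=r.sense();print(s['time_s'],s['joints'],s['tcp_pos'],s['wrist_force'],s['gripper_width'])
print('lip',s['tcp_pos']+s['ee_rot']@[0,.105,.041])
for t,z in((25,.162),(30,.159),(35,.157),(40,.155),(45,.153),(52,.153)):
  print(t,*go(tcp_for_lip([.477,.005,z],270,t),Rs(270,t)))"
```

```text
9.9667 [ 14.067    7.632  -10.7245 -23.5563 -67.7041  84.0923] [0.4773 0.0854 0.2437] [ 0.9268 -0.1902 -3.1564] 0.15778000877557471
lip [0.4771 0.004  0.1658]
25 [-0.0073  0.0614 -0.0199] [ 0.5174 -0.0042 -0.0254]
30 [-0.007   0.1994 -0.1708] [ 1.5174 -0.0053 -0.0252]
35 [-0.0066  0.3466 -0.3343] [ 2.5174 -0.0064 -0.025 ]
40 [-0.0062  0.5116 -0.486 ] [ 3.5174 -0.0075 -0.0247]
45 [-0.0057  0.6933 -0.6241] [ 4.5174 -0.0086 -0.0244]
52 [-0.0051  0.9466 -0.8569] [ 5.9174 -0.0101 -0.024 ]
```

View pics/m6.png

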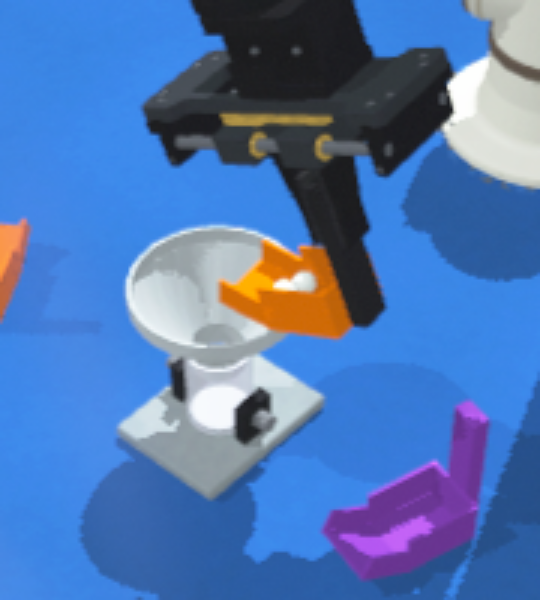

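Call:
move_arm:
  motion: [0, 0.05, -0.02, 0.4, 0, 0, 1, 0, 0.1, -0.07, 0.8, 0, 0, 1, 0, 0.15, -0.12, 1.2, 0, 0, 1, 0, 0.2, -0.17, 1.5, 0, 0, 1, 0, 0.24, -0.22, 1.8, 0, 0, 1, 0, 0.28, -0.27, 2.1, 0, 0, 1, 0, 0.33, -0.31, 2.4, 0, 0, 1, 0, 0.38, -0.36, 2.7, 0, 0, 1, 0, 0.43, -0.41, 3, 0, 0, 1, 0, 0.48, -0.46, 3.3, 0, 0, 1, 0, 0.53, -0.5, 3.6, 0, 0, 1, 0, 0.58, -0.54, 3.9, 0, 0, 1, 0, 0.64, -0.58, 4.2, 0, 0, 1, 0, 0.69, -0.62, 4.5, 0, 0, 1, 0, 0.76, -0.69, 4.9, 0, 0, 1, 0, 0.83, -0.76, 5.3, 0, 0, 1, 0, 0.9, -0.82, 5.7, 0, 0, 1, 0, 0.95, -0.86, 5.9, 0, 0, 1, 0, 0.95, -0.86, 5.9, 0, 0, 1, 0, 0.95, -0.86, 5.9, 0, 0, 1]

```text
time_s: 11.63
tcp_pos: [0.4774, 0.0367, 0.2608]
ee_rot: [[1.0, -0.003, 0.002], [-0.003, -0.617, 0.787], [-0.001, -0.787, -0.617]]
wrist_force: [-0.3, 0.8, -1.2]
gripper_width: 0.156
```

```bash
python3 -c "
from h import *
a=imaging.capture('scene')
cv2.imwrite('pics/m7.png',cv2.resize(a[100:300,220:400],(540,600)))
s=r.sense();print(s['time_s'],s['joints'],s['tcp_pos'],s['wrist_force'],s['gripper_width'])
print('lip',s['tcp_pos']+s['ee_rot']@[0,.105,.041])"
```

```text
11.6833 [-11.864   15.4619  -3.6956 -50.484  -87.0646 112.1442] [0.4773 0.0371 0.2611] [-0.3041  0.0944 -2.4043] 0.15776909710315248
lip [0.4772 0.0046 0.1531]
```

View pics/m7.png

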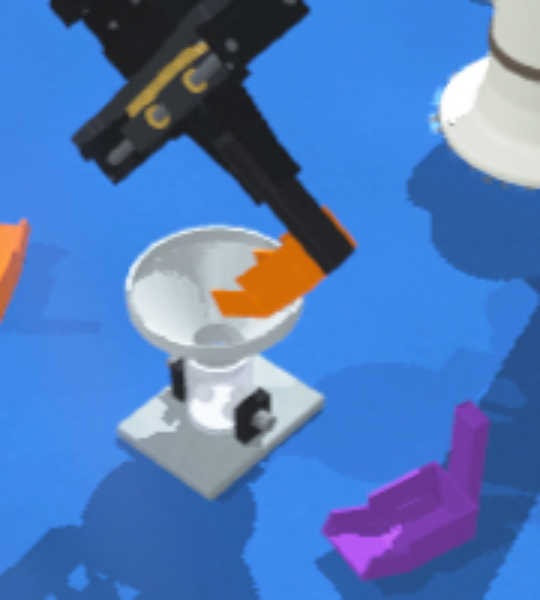

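Call:
move_arm:
  motion: [0, 0, 0, 0.4, 0, 0, 1, 0, 0, 0, 0.4, 0, 0, 1, 0, 0, 0, 0, 0, 0, 1, 0, 0, 0, 0, 0, 0, 1, 0, 0, 0, 0, 0, 0, 1]

```text
time_s: 12.1
tcp_pos: [0.4773, 0.0377, 0.2617]
ee_rot: [[1.0, 0.0, 0.002], [-0.001, -0.617, 0.787], [0.001, -0.787, -0.617]]
wrist_force: [0.1, -0.6, -3.8]
gripper_width: 0.163
```

```bash
python3 -c "
from h import *
a=imaging.capture('scene');b=imaging.capture('top')
cv2.imwrite('pics/m8.png',np.hstack([cv2.resize(a[185:250,260:325],(400,400),interpolation=2),cv2.resize(b[210:310,280:380],(400,400))]))
s=r.sense();print(s['time_s'],s['wrist_force'])
lip=[.477,.005,.21]
for t,z in((38,.16),(20,.18),(0,.215)):
  print(t,*go(tcp_for_lip([.477,.005,z],270,t),Rs(270,t)))"
```

```text
12.2 [ 0.7624  0.4647 -2.9557]
38 [-0.0067 -0.3008  0.5599] [-2.7815 -0.0149 -0.0131]
20 [-0.0079 -0.67    1.1328] [-6.3815 -0.0128 -0.0154]
0 [-0.0088 -1.0146  1.5092] [-10.3815  -0.0101  -0.0178]
```

View pics/m8.png

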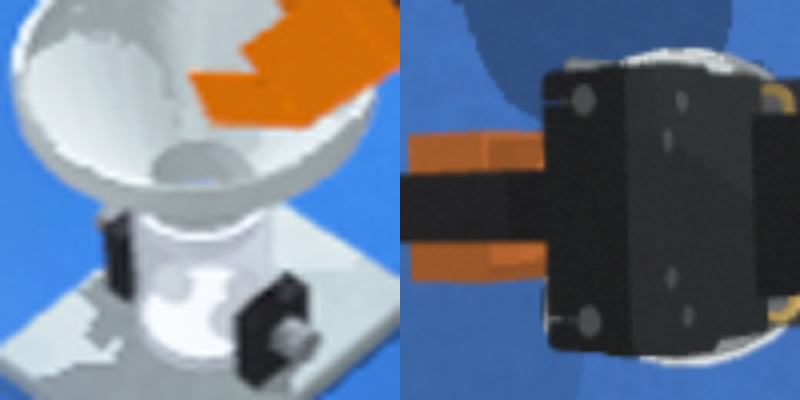

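Call:
move_arm:
  motion: [0, -0.05, 0.1, -0.4, 0, 0, 1, 0, -0.12, 0.22, -1, 0, 0, 1, 0, -0.18, 0.36, -1.6, 0, 0, 1, 0, -0.25, 0.48, -2.2, 0, 0, 1, 0, -0.3, 0.58, -2.8, 0, 0, 1, 0, -0.38, 0.69, -3.4, 0, 0, 1, 0, -0.44, 0.79, -4, 0, 0, 1, 0, -0.5, 0.88, -4.6, 0, 0, 1, 0, -0.56, 0.98, -5.2, 0, 0, 1, 0, -0.62, 1.07, -5.8, 0, 0, 1, 0, -0.67, 1.13, -6.4, 0, 0, 1, 0, -0.73, 1.2, -7, 0, 0, 1, 0, -0.78, 1.27, -7.6, 0, 0, 1, 0, -0.84, 1.33, -8.2, 0, 0, 1, 0, -0.89, 1.38, -8.8, 0, 0, 1, 0, -0.94, 1.43, -9.4, 0, 0, 1, 0, -0.99, 1.48, -10, 0, 0, 1, 0, -1.01, 1.5, -10.38, 0, 0, 1, 0, -1.01, 1.5, -10.38, 0, 0, 1]

```text
time_s: 13.78
tcp_pos: [0.4765, 0.1107, 0.2553]
ee_rot: [[1.0, 0.0, -0.002], [0.0, -1.0, -0.001], [-0.002, 0.001, -1.0]]
wrist_force: [-0.2, 0.6, -3.0]
gripper_width: 0.161
```

```bash
python3 -c "
from h import *
a=imaging.capture('scene');b=imaging.capture('top')
cv2.imwrite('pics/top9.png',b)
cv2.imwrite('pics/m9.png',np.hstack([cv2.resize(a[150:260,240:350],(400,400),interpolation=2),cv2.resize(b[210:310,290:390],(400,400))]))
s=r.sense();print(s['time_s'],s['wrist_force'],s['joints'],s['tcp_pos'])"
```

```text
13.8833 [ 0.401 -0.478 -2.594] [ 31.9812   7.3277 -14.747   -0.1169 -67.9609  57.9877] [0.4767 0.11   0.2556]
```

View pics/m9.png

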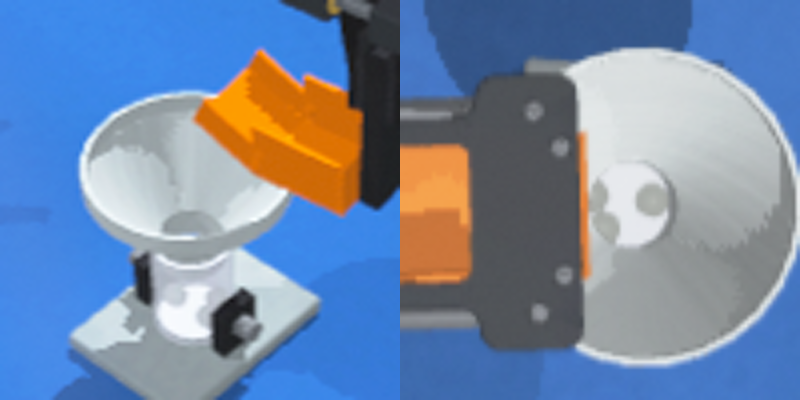

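View pics/top9.png

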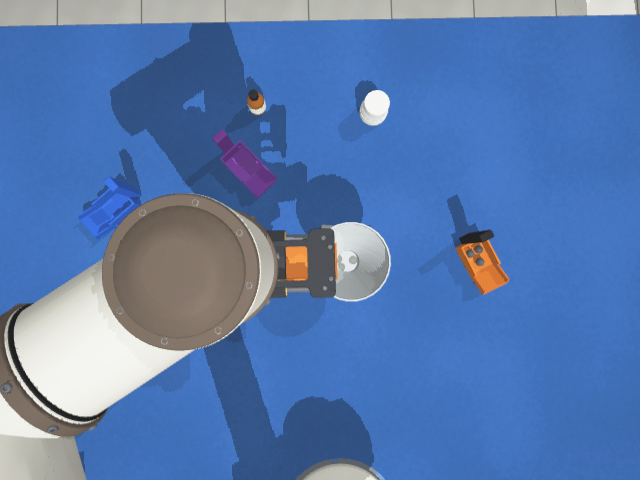

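The top view through the funnel bore shows three grey-white balls in the jar, at crop (600,195), (650,200) and (605,228), and the visible part of the scoop is empty. I'll take the scoop back to its original spot, which is free and already checked for clearance.

```bash
python3 -c "
from h import *
print(go([.536,.198,.25],Rs(221,0)),go([.596,.287,.2],Rs(172,0)))"
```

```text
(array([ 1.479 , -2.2026,  0.1406]), array([-0.0062,  0.0227,  9.785 ])) (array([ 2.978 , -4.428 ,  1.3912]), array([ 0.0041,  0.0255, 19.585 ]))
```

Call:
move_arm:
  motion: [0.05, -0.1, 0, 0, 0, 0.3, 1, 0.2, -0.3, 0, 0, 0, 1.2, 1, 0.35, -0.55, 0, 0, 0, 2.3, 1, 0.55, -0.8, 0, 0, 0, 3.5, 1, 0.75, -1.1, 0, 0, 0, 4.7, 1, 0.95, -1.4, 0, 0, 0, 6, 1, 1.15, -1.7, 0, 0, 0, 7.3, 1, 1.35, -2, 0, 0, 0, 8.6, 1, 1.55, -2.3, 0.05, 0, 0, 9.9, 1, 1.75, -2.6, 0.15, 0, 0, 11.2, 1, 1.95, -2.9, 0.3, 0, 0, 12.5, 1, 2.15, -3.2, 0.45, 0, 0, 13.8, 1, 2.35, -3.5, 0.6, 0, 0, 15.1, 1, 2.55, -3.8, 0.8, 0, 0, 16.4, 1, 2.72, -4.05, 1, 0, 0, 17.6, 1, 2.85, -4.25, 1.2, 0, 0, 18.7, 1, 2.95, -4.38, 1.35, 0, 0, 19.3, 1, 2.98, -4.43, 1.39, 0, 0, 19.58, 1, 2.98, -4.43, 1.39, 0, 0, 19.58, 1, 2.98, -4.43, 1.39, 0, 0, 19.58, 1]

```text
time_s: 15.55
tcp_pos: [0.5963, 0.2864, 0.1997]
ee_rot: [[-0.139, -0.99, -0.002], [-0.99, 0.139, 0.001], [-0.001, 0.003, -1.0]]
wrist_force: [1.0, -0.0, -1.3]
gripper_width: 0.161
```

```bash
python3 -c "
from h import *
s=r.sense();print(s['time_s'],s['joints'],s['tcp_pos'])
a=imaging.capture('scene');b=imaging.capture('top')
cv2.imwrite('pics/m10.png',np.hstack([cv2.resize(a[200:400,300:500],(400,400)),cv2.resize(b[100:300,60:260],(400,400))]))
print(go([.5964,.2872,.064],Rs(172,0)))"
```

```text
15.55 [ 39.5621  26.5034   4.2803  -0.168  -67.8314 -47.4992] [0.5963 0.2864 0.1997]
(array([-0.0121, -0.0064,  3.4106]), array([0.0185, 0.0192, 0.0009]))
```

View pics/m10.png

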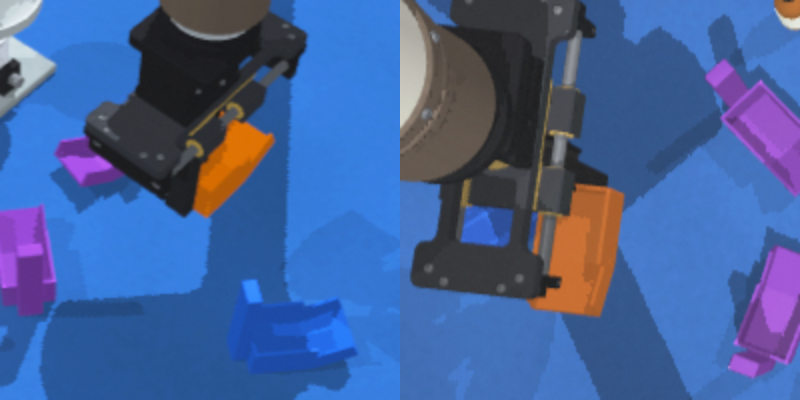

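The scoop is empty and the area below is clear. Lowering to just above the bench.

Call:
move_arm:
  motion: [0, 0, 0.2, 0, 0, 0, 1, 0, 0, 0.55, 0, 0, 0, 1, 0, 0, 0.95, 0, 0, 0, 1, 0, 0, 1.35, 0, 0, 0, 1, 0, 0, 1.75, 0, 0, 0, 1, 0, 0, 2.15, 0, 0, 0, 1, 0, 0, 2.5, 0, 0, 0, 1, 0, 0, 2.8, 0, 0, 0, 1, 0, 0, 3.0, 0, 0, 0, 1, 0, 0, 3.15, 0, 0, 0, 1, 0, 0, 3.25, 0, 0, 0, 1, 0, 0, 3.33, 0, 0, 0, 1, 0, 0, 3.38, 0, 0, 0, 1, 0, 0, 3.4, 0, 0, 0, 1, 0, 0, 3.4, 0, 0, 0, 1, 0, 0, 3.4, 0, 0, 0, 1]

```text
time_s: 16.98
tcp_pos: [0.5963, 0.2869, 0.0649]
ee_rot: [[-0.139, -0.99, -0.001], [-0.99, 0.139, 0.002], [-0.002, 0.001, -1.0]]
wrist_force: [-0.2, -0.0, -2.4]
gripper_width: 0.16
```

```bash
python3 -c "
from h import *
s=r.sense();print(s['time_s'],s['tcp_pos'],s['wrist_force'],s['moment'])"
```

```text
16.9833 [0.5963 0.2869 0.0649] [-0.1871 -0.029  -2.3831] [ 0.0736 -0.1318 -0.0705]
```

Call:
move_arm:
  motion: [0, 0, 0.03, 0, 0, 0, 1, 0, 0, 0.05, 0, 0, 0, 1, 0, 0, 0.07, 0, 0, 0, 1, 0, 0, 0.07, 0, 0, 0, 1, 0, 0, 0.07, 0, 0, 0, 1]

```text
time_s: 17.4
tcp_pos: [0.5965, 0.287, 0.0623]
ee_rot: [[-0.139, -0.99, -0.0], [-0.99, 0.139, 0.003], [-0.003, 0.001, -1.0]]
wrist_force: [-0.2, 0.1, -0.9]
gripper_width: 0.161
```

The TCP is back at the pickup height and the wrist load has dropped. Opening gently.

Call:
move_arm:
  motion: [0, 0, 0, 0, 0, 0, 0.65, 0, 0, 0, 0, 0, 0, 0.6, 0, 0, 0, 0, 0, 0, 0.5, 0, 0, 0, 0, 0, 0, 0.3, 0, 0, 0, 0, 0, 0, 0, 0, 0, 0, 0, 0, 0, -0.4, 0, 0, 0, 0, 0, 0, -0.8, 0, 0, 0, 0, 0, 0, -1, 0, 0, 0, 0, 0, 0, -1, 0, 0, 0, 0, 0, 0, -1]

```text
time_s: 18.23
tcp_pos: [0.5965, 0.287, 0.0623]
ee_rot: [[-0.139, -0.99, -0.0], [-0.99, 0.139, 0.003], [-0.002, 0.001, -1.0]]
wrist_force: [0.1, 0.1, 0.1]
gripper_width: 0.695
```

Call:
move_arm:
  motion: [0, 0, -0.2, 0, 0, 0, -1, 0, 0, -0.6, 0, 0, 0, -1, 0, 0, -1.2, 0, 0, 0, -1, 0, 0, -1.8, 0, 0, 0, -1, 0, 0, -2.4, 0, 0, 0, -1, 0, 0, -3, 0, 0, 0, -1, 0, 0, -3.6, 0, 0, 0, -1, 0, 0, -4, 0, 0, 0, -1, 0, 0, -4, 0, 0, 0, -1, 0, 0, -4, 0, 0, 0, -1]

```text
time_s: 19.07
tcp_pos: [0.5967, 0.2869, 0.2239]
ee_rot: [[-0.139, -0.99, 0.002], [-0.99, 0.139, 0.005], [-0.005, -0.001, -1.0]]
wrist_force: [-0.0, 0.1, -0.1]
gripper_width: 1.003
```

```bash
python3 -c "
from h import *
s=r.sense();print(s['time_s'],s['tcp_pos'],s['wrist_force'],s['gripper_width'])
a=imaging.capture('scene');b=imaging.capture('top')
cv2.imwrite('pics/scene11.png',a)
cv2.imwrite('pics/m11.png',np.hstack([cv2.resize(b[210:310,290:390],(400,400)),cv2.resize(b[100:300,60:260],(400,400))]))"
```

```text
19.0667 [0.5967 0.2869 0.2239] [-0.0103  0.1102 -0.1106] 1.0027138960163515
```

View pics/scene11.png

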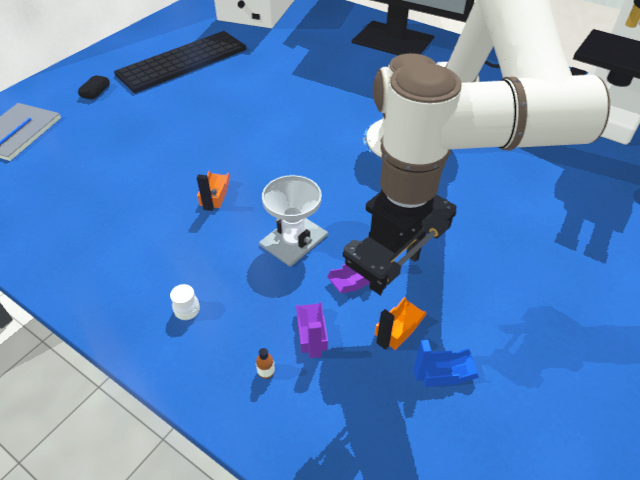

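View pics/m11.png

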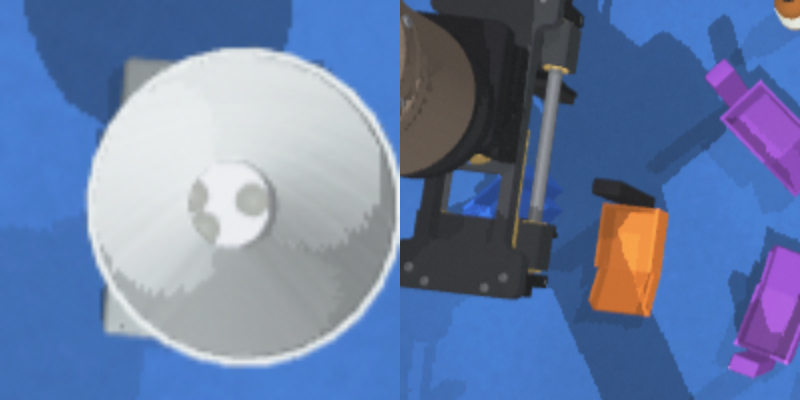

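The empty scoop stands upright at scene (400,323), and the gripper is clear of it. Three balls show in the jar through the funnel bore. The dark scoop is unmoved at scene (212,190), so I'm handing in.

```bash
python3 -c "
from station import r
print(r.finish_job())"
```

```text
the job is handed in; nothing more can be done
None
```

I gripped the white-ball scoop by its handle and carried it level to the funnel. There I tipped it to about 52° with the lip roughly 10 mm above the rim. Then I stood the empty scoop upright at its original spot and let go. I handed the job in at about 19 s of the 54 s limit.

- **Balls:** the last top view shows three balls in the jar through the funnel bore. From the side camera I could only make out two of them clearly. The scoop is empty.
- **Scoop:** it stands upright, and the gripper is open and about 0.16 m above its grasp height. The wrist force was about 0 N.
- **Other objects:** the dark-ball scoop and the blue and purple look-alikes look unmoved, judged by eye from the pictures.
- **Disagreements:** the funnel rim height came out at 0.137 m by triangulation against the stated 0.144 m, and I used 0.144. The single-edge estimates of the scoop's yaw spread from about 164° to 174°. I used 172°, and the fingers closed to 13.9 mm on the 14 mm handle.

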